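# Stop the work block rocking with a wedge

## Task

The low work block rocks because one of its legs is short. Without gripping or lifting anything, push the wooden wedge along the table, thin end first, under the short leg until it is snug and the block no longer rocks, leaving the block standing level where it is and the other things alone. Test it by pressing down firmly with the fingertips on top of the block right above the short leg, and finish while still holding that press, with the block steady.

Things in the scene. Friction and masses are not known exactly. Their poses are not given: they have to be found in the camera images.
- bench: Low wooden work block, loose, about 2.7 kg: top 180 (x) by 280 (y), 40 thick, its face 75 above the table, on four square legs 34 x 34 centred at x +-70, y +-115. Origin: centre of the footprint at table level. The leg at (-70, -115) is short; the block stands level on the other three, each on a small steel glide (diameter 14, 5 high). A 50 x 50 x 10 steel plate is fixed on top at (55, 95).
- press_spot (a point): Point on the block's top face straight above the centre of the short leg, 75 above the table, 20 to 25 from the edges of the top. Before wedging, a press of about 5 N here tips the block about the diagonal through the two neighbouring legs, by 0.05 to 0.1 rad, until the short leg lands; let go, it tips back. A firm test press is 10 to 15 N.
- leg_foot (a point): Point below the centre of the short leg at table level; axes as the block's. The end of the short leg hangs 7 to 12 above this point, different every time. The wedge goes in from the block's -y end, moving along the block's +y.
- wedge: Loose wooden wedge 120 long (x), 50 wide (y), 60 g. Origin: centre of its underside. Top slopes evenly from 20 thick at the upright blunt end (x -60) to 4 at the thin end (x +60). Starts beyond the block's -y end, thin end roughly towards the short leg, up to 40 off line, 20 degrees askew. Slides at under 1 N; jammed under the leg the push rises steeply: 5 to 7 N is snug, far more shoves the block.
- bentbox: bystander: round bentwood box, diameter 90, 50 high, standing on the block; origin under its centre
- tallbox: bystander: round bentwood box, diameter 100, 85 high; origin under its centre
- gluejar: bystander: amber glass jar, diameter 60, 85 high; origin under its centre
- hammer: bystander: hammer lying on the table
- offcut: bystander: plain wooden offcut of even thickness, 110 x 45 x 18 (not the wedge); origin under its centre
- bottomdisc: bystander: round wooden disc, diameter 110, 9 thick, lying flat; origin under its centre

How it is judged:
At the end, for the whole second after the job is handed in: Held at the end: fingers press the block with over 8 N within 40 mm of the spot above the short leg; it stays level within 0.015 rad, the wedge under that leg (within 27 mm of the wedge's centre line) carries over 3 N, both are at rest, and the block is within 30 mm of its start (contact force between the fingers and bench above 8 N and horizontal distance between the grasp point and press_spot below 0.04 m and contact force between wedge and bench above 3 N and angle between bench's own z axis and vertical below 0.015 rad and x of leg_foot in the frame of wedge between -0.06 and 0.07 m and y of leg_foot in the frame of wedge between -0.027 and 0.027 m and distance of bench from where it was at the start of the episode below 0.03 m and linear speed of each of bench, wedge below 0.02 m/s); the arm keeps its last pose, push and grip.
It fails at once if the wedge is lifted off the table (more than 15 mm) (height (world z) of wedge above 0.015 m).
It fails at once if the wedge is gripped or rammed (fingers on it with over 30 N) (contact force between the fingers and wedge above 30 N).
It fails at once if the block is lifted (more than 15 mm) (height (world z) of bench above 0.015 m).
It fails at once if the block is shoved more than 30 mm from its place (distance of bench from where it was at the start of the episode above 0.03 m).
It fails at once if a bystander is moved (more than 30 mm; 50 mm for the box standing on the block) (distance of bentbox from where it was at the start of the episode above 0.05 m or distance of any of tallbox, gluejar, hammer, offcut, bottomdisc from where it was at the start of the episode above 0.03 m).
It also fails if it takes over 48 s, if anything falls off the work surface, if the arm or the gripper's body presses on something with over 40 N, if the wrist force passes 120 N, or if a joint passes its speed limit or range.

## Robot

A 6-joint arm with a two-finger parallel gripper is mounted at the origin on the work surface. World frame = base frame: x ahead of the robot, y to its left, z up, the work surface at z = 0. Lengths are in m, angles in rad, forces in N, time in s.
With the tool pointing down it reaches from about 0.425 to 0.95 m from the base axis. Payload 14.7 kg.
Tool frame: the origin (TCP) lies on the centre line of the jaws, within the pads' length; the fingertips stand 22 mm ahead of it and the grasp point (between the pads) lies 3 mm ahead of it (arm.tcp_to_tips is the distance from the TCP to the fingertips, in m); y points along the fingers, z is the direction in which the jaws open and shut, and the axes are right-handed (so a half turn about y gives the same grasp; the last joint's range is limited). The gripper opens to 85 mm and grips with 20 to 120 N. Pads are 22 mm wide; open, the fingers measure 114 mm over their backs; the gripper's body (76 mm by 85 mm) begins 54 mm behind the grasp point. The pads swing forward as they close: fully open they stand 13 mm farther back than shut.
Start: joints at [-1.23, 0.48, 1.596, -0, 1.065, -0.047], TCP at [0.246, -0.602, 0.253] pointing down, gripper open.
Joint ranges: [-2.75, 2.75], [-0.82, 2.05], [0.23, 2.67], [-1.56, 4.7], [0.09, 2.69], [-2.92, 2.92]. Speed limits (rad/s): [1.89, 1.89, 2.39, 3.01, 3.01, 3.01].

## Interface

Orientations are given as a unit quaternion [x, y, z, w].
In Python, from workcell import arm gives the robot as it stands.
- The arm moves only by the tool step_arm, never from a script. Its argument "commands" is a list of rows, each an object with "travel": the shift along the tool's x, y, z in units of 60 mm (1.0 is 60 mm), a list of three; "twist": the turn, a rotation vector about the tool's x, y, z in rad, a list of three; "hand": the closure, from -1 (fully open) to 1 (shut). In form: [{"travel": [x, y, z], "twist": [rx, ry, rz], "hand": hand}, ...]. A call has 1 to 12 rows; each row is the pose to reach, as a shift and turn from the pose commanded when the call began, along the tool's axes at that moment; what a row does not reach only later rows make up. A row lasts 1/8 s, in which the tool goes at most 62.5 mm and 10.7 degrees, less where a joint would pass 70% of its speed; a pose out of reach is approached as far as the arm can. A call with a gripper value outside its range is refused whole. The fingers move at their own pace and stop on an object; "grip_force" is the grip in N (left out, the last holds). Time passes only in rows, so rows that repeat a pose let the fingers close. It gives the time, the measured TCP pose, the force and the opening at its end, in the units of the state.
- arm.observe(): the state, without advancing time (a new reading comes with each control period).
- arm.get_image(name): name is "scene" or "side" or "wrist"; returns the picture (480x640x3 uint8, red, green, blue); there is no depth.
- arm.camera_info(name): a dict with "intrinsics" (3x3 intrinsics, pixels), "k1" (the pictures are not rectified: a ray, as slopes to the right and down, at radius r is drawn at 1 + k1 r^2 times it, then the intrinsics apply), "extrinsics" (4x4, takes a point from world to camera coordinates). Camera axes: x right, y down, z forward; pixel columns grow to the right and rows downward; lengths in m; the calibration is good to about 2 mm. A picture is of the moment at which its call begins: read the wrist's pose just before it. camera_info takes no time and is no camera call; for the wrist camera it gives the pose at the moment of the call.
- arm.sign_off(): hands the job in, once; it reports no verdict.
Trained networks look in the newest picture that a camera, given by its name, has taken for a name from the list of things; names that differ only in an ending like _2 or _b are one class to them, and where a whole thing is asked for, a point or a joint stands for the part that bears it (a point fixed in the world has none). Each returns a list of dicts, best first, with "conf" (0 to 1); they miss things now and then, are a little off and sometimes report something else, mostly with a low value. They report only what shows in the picture. A call takes as long as a camera call.
- arm.trace(name, camera): "mask" (480x640 bool, what is visible of it) and "centre" ([column, row] as shares, 0 to 1, of the picture: columns of its width, rows of its height, amid what is visible of it).
- arm.pinpoint(name, camera): "centre" ([column, row] as shares, 0 to 1, of the picture: columns of its width, rows of its height: a listed point, or the origin of a listed thing).
The state is a dict: "clock": time; "joint_pos": joint angles; "qvel": joint speeds; "joint_efforts": joint torques, N m; "eef_pos": TCP position; "tcp_rot": TCP orientation; "force": force on the tool from outside, world axes, zero at the start; "ft_torque": the same for the moment, N m; "width": opening from 0.0 (shut) to 1.0 (fully open).
Only numpy, scipy, OpenCV 4.12 (cv2) and the standard library are available. Lean on these libraries where they do the work, as an engineer would, in place of code of your own. Each camera call takes 0.05 s, during which the arm holds its last target.

## Working session

There is one attempt and no reset: what is moved stays moved. The work goes in short steps, Python scripts to look and compute and a tool call to move; the robot and the scene stay as the last step left them, time stands still between calls to the robot, and variables do not carry over. Pictures are saved under pics/ and viewed, and the job is handed in when it is done.

Besides the shell and the picture viewer there is one more tool, called as name([rows], argument=value, ...), one row to a line, values as JSON. step_arm: Moves the arm, as the interface text tells. Its arguments: {"type":"object","properties":{"commands":{"type":"array","items":{"type":"object","properties":{"travel":{"type":"array","items":{"type":"number"}},"twist":{"type":"array","items":{"type":"number"}},"hand":{"type":"number"}}}},"grip_force":{"type":"number"}},"required":["commands"]}

```bash
ls; mkdir -p pics; cat > h.py <<'E'
import numpy as np, cv2
from workcell import arm
from scipy.spatial.transform import Rotation as R
def save(img,n): cv2.imwrite('pics/'+n+'.png',cv2.cvtColor(img,cv2.COLOR_RGB2BGR))
def ray(info,px):
    K=np.array(info['intrinsics']);k=info['k1']
    d=cv2.undistortPoints(np.array([[px]],float),K,np.array([k,0,0,0,0.]))[0,0]
    E=np.array(info['extrinsics']);Rm=E[:3,:3];t=E[:3,3]
    return -Rm.T@t, Rm.T@np.array([d[0],d[1],1])
def toz(info,px,z):
    o,d=ray(info,px); return o+d*(z-o[2])/d[2]
def proj(info,P):
    K=np.array(info['intrinsics']);E=np.array(info['extrinsics'])
    p,_=cv2.projectPoints(np.array(P,float).reshape(-1,3),cv2.Rodrigues(E[:3,:3])[0],E[:3,3],K,np.array([info['k1'],0,0,0,0.]))
    return p[:,0]
E
python3 - <<'E'
from h import *
print(arm.observe())
for c in ['scene','side','wrist']:
    i=arm.camera_info(c); o,d=ray(i,(320,240)); print(c,o,d,i['k1'],i['intrinsics'])
    save(arm.get_image(c),c+'0')
    for n in ['wedge','bench','press_spot','leg_foot','bentbox','offcut','hammer','gluejar']:
        for r in arm.pinpoint(n,c)[:2]:
            px=(r['centre'][0]*640,r['centre'][1]*480); z=.075 if n in('press_spot','bentbox') else 0
            print(c,n,round(r['conf'],2),np.round(px),np.round(toz(i,px,z),3))
E
```

```text
pics
{'clock': 0.0, 'joint_pos': array([-1.22959424e+00,  4.80865436e-01,  1.59685833e+00,  5.77202315e-06,
        1.06509553e+00, -4.66175266e-02]), 'qvel': array([-0.00149553, -0.00016832,  0.00115214,  0.0002795 ,  0.00030176,
       -0.00130165]), 'joint_efforts': array([-5.38987457e-03, -9.50655484e+01, -4.30183089e+01, -3.17397898e-04,
        1.24652809e-02, -3.99107034e-05]), 'eef_pos': array([ 0.24569477, -0.60136689,  0.25265636]), 'tcp_rot': array([-0.13631816,  0.69428373, -0.69342523,  0.1361944 ]), 'force': array([-0.49204018,  0.35441762,  0.31514939]), 'ft_torque': array([-0.03027964,  0.03677274,  0.00130478]), 'width': 0.9992702595372112}
scene [1.33419212 0.48393364 0.90216256] [-0.63471004 -0.3763302  -0.67493092] -0.12780067483038476 [[539.95322401   0.         318.48852367]
 [  0.         539.95322401 238.77350331]
 [  0.           0.           1.        ]]
scene wedge 0.68 [305. 265.] [ 0.579 -0.005  0.   ]
scene bench 0.73 [377. 330.] [0.665 0.228 0.   ]
scene press_spot 0.87 [346. 264.] [0.594 0.11  0.075]
scene bentbox 0.92 [410. 317.] [0.657 0.291 0.075]
s
[... 523 characters left out ...]
028 0.   ]
side bench 0.79 [200. 297.] [0.678 0.207 0.   ]
side press_spot 0.97 [257. 252.] [0.598 0.12  0.075]
side press_spot 0.74 [178. 301.] [0.646 0.295 0.075]
side leg_foot 0.59 [263. 278.] [0.595 0.105 0.   ]
side leg_foot 0.16 [316. 334.] [0.438 0.199 0.   ]
side bentbox 0.61 [176. 302.] [0.648 0.298 0.075]
side offcut 0.91 [329. 180.] [ 0.642 -0.35   0.   ]
side hammer 0.56 [405. 183.] [ 0.44  -0.427  0.   ]
side gluejar 0.57 [317. 335.] [0.435 0.2   0.   ]
wrist [ 0.30934511 -0.57560336  0.37429918] [-0.26558207 -0.10108456 -0.95881595] -0.07221399636747287 [[428.74787217   0.         322.71265864]
 [  0.         428.74787217 237.29111749]
 [  0.           0.           1.        ]]
```

View pics/scene0.png

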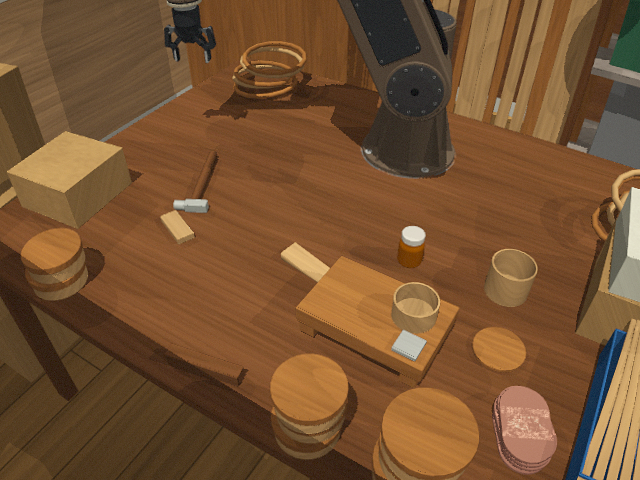

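View pics/side0.png

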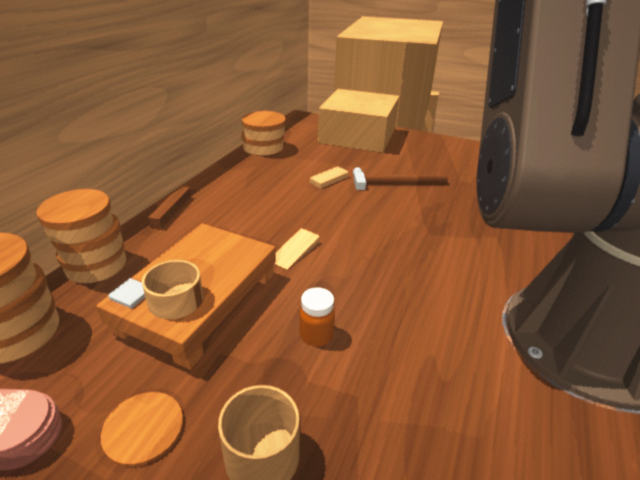

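```bash
python3 - <<'E'
from h import *
a=cv2.imread('pics/scene0.png');cv2.imwrite('pics/c1.png',cv2.resize(a[230:390,270:470],None,fx=4,fy=3.75,interpolation=cv2.INTER_CUBIC)[:600])
b=cv2.imread('pics/side0.png');cv2.imwrite('pics/c2.png',cv2.resize(b[215:365,100:330],None,fx=3.4,fy=3.4,interpolation=cv2.INTER_CUBIC))
E
```

```text
(no output)
```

View pics/c1.png

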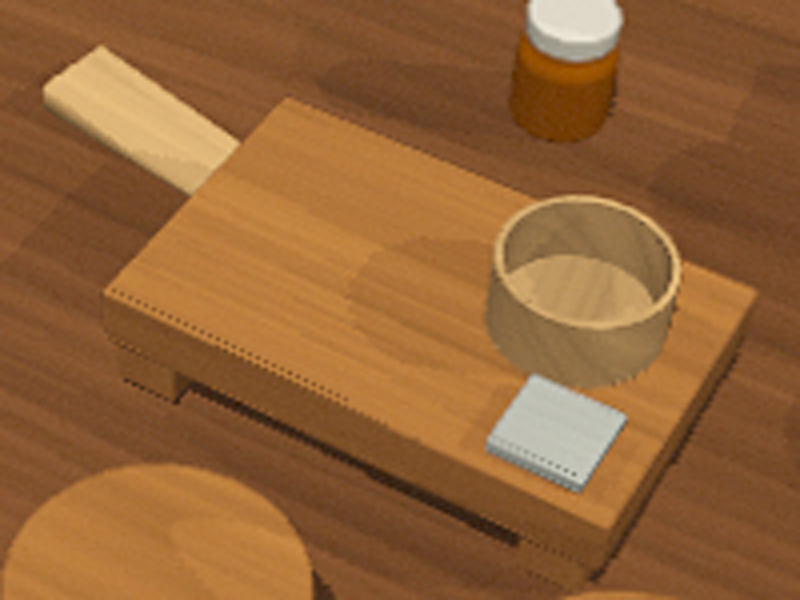

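View pics/c2.png

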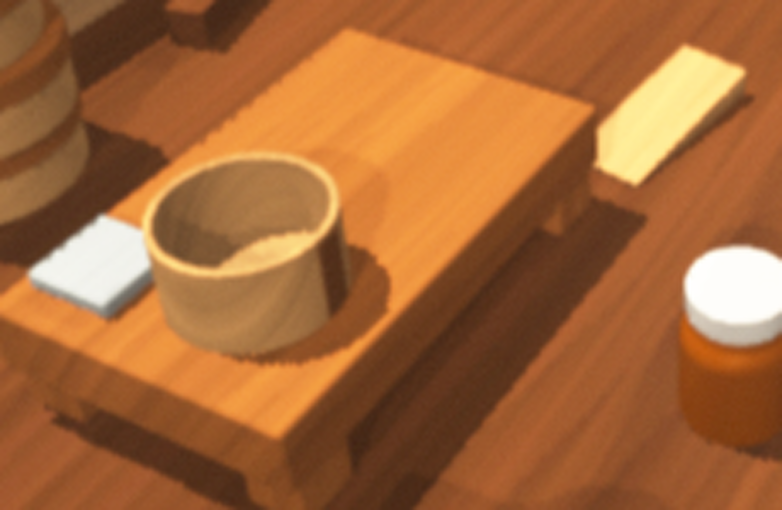

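```bash
cat > fit.py <<'E'
from h import *
from scipy.optimize import least_squares
S=arm.camera_info('scene');T=arm.camera_info('side')
def P(p,loc):
    loc=np.array(loc,float);c,s=np.cos(p[2]),np.sin(p[2])
    return np.c_[p[0]+c*loc[:,0]-s*loc[:,1],p[1]+s*loc[:,0]+c*loc[:,1],loc[:,2]]
def fit(obs,x0):
    f=lambda p:np.concatenate([(proj(i,P(p,l))-np.array(u)).ravel() for i,l,u in obs])
    r=least_squares(f,x0); print(np.round(r.x,4),np.degrees(r.x[2]).round(2),np.round(r.fun,1)); return r.x
E
cat > fit1.py <<'E'
from fit import *
z=.075
A,B,C,D=(-.09,-.14,z),(.09,-.14,z),(.09,.14,z),(-.09,.14,z)
b=fit([(S,[A,B,C,D],[(341.75,256.1),(296.2,308.1),(422,370.8),(459.2,307.6)]),(T,[A,B,D],[(275,246.5),(202.9,223.2),(183.2,343.5)])],[.665,.22,0])
L,M,N=(-.06,.025,.02),(-.06,-.025,.02),(.06,-.025,.004)
# L=left of wedge heading; wedge x -> +world y: left = -x world
w=fit([(S,[L,M],[(295,242),(281.2,254.5)]),(T,[M,L,(.06,.025,.004)],[(302,228.2),(319.1,236.2),(287.4,269.1)])],[.58,0,1.6])
foot=P(b,[(-.07,-.115,0)])[0];print('foot',foot,'press',P(b,[(-.07,-.115,.075)]))
print('blunt',P(w,[(-.06,0,0)]),'tip',P(w,[(.06,0,0)]))
c,s=np.cos(w[2]),np.sin(w[2]);d=foot[:2]-w[:2];print('foot in wedge',c*d[0]+s*d[1],-s*d[0]+c*d[1])
c,s=np.cos(b[2]),np.sin(b[2]);d=w[:2]-b[:2];print('wedge in bench',c*d[0]+s*d[1],-s*d[0]+c*d[1],np.degrees(w[2]-b[2])-90)
np.save('b.npy',b);np.save('w.npy',w)
E
python3 fit1.py
```

```text
[ 0.6674  0.2249 -0.0272] -1.56 [-0.6 -1.3 -1.3 -0.8  0.5  0.   0.7 -0.7  1.2 -0.6 -1.4 -0.6 -1.1  0.9]
[5.7700e-01 3.0000e-04 1.4049e+00] 80.5 [ 0.3  0.2 -0.2 -1.4 -1.   0.4  0.2 -0.3  0.  -0.1]
foot [0.59432555 0.11184357 0.        ] press [[0.59432555 0.11184357 0.075     ]]
blunt [[ 0.5670726  -0.05885194  0.        ]] tip [[0.58688563 0.05950111 0.        ]]
foot in wedge 0.11285247970807154 0.0013043805419126649
wedge in bench -0.08430247752531565 -0.22695009031482138 -7.942743784372524
```

```bash
cat > rel.py <<'E'
from h import *
def rel(pos,heading,sign=None):
    """tool pose relative command; heading rad of push dir in world; sign: tool x = sign*heading"""
    o=arm.observe();R0=R.from_quat(o['tcp_rot']).as_matrix();p0=np.array(o['eef_pos'])
    best=None
    for s in ([sign] if sign else [1,-1]):
        x=s*np.array([np.cos(heading),np.sin(heading),0]);y=np.array([0,0,-1.]);Rt=np.c_[x,y,np.cross(x,y)]
        tw=R.from_matrix(R0.T@Rt).as_rotvec()
        if best is None or np.linalg.norm(tw)<np.linalg.norm(best[1]): best=(s,tw)
    tr=R0.T@(np.array(pos)-p0)/.06
    print('sign',best[0],'travel',np.round(tr,3),'twist',np.round(best[1],4),'clock',o['clock'],'f',np.round(o['force'],2),'pos',np.round(p0,4),'w',o['width'])
E
python3 - <<'E'
from rel import *
o=arm.observe();print(R.from_quat(o['tcp_rot']).as_matrix().round(3),arm.tcp_to_tips)
w=np.load('w.npy');h=w[2];u=np.array([np.cos(h),np.sin(h)])
g=w[:2]-u*(.06+.011+.03)
print(g)
for z in (.15,.03):rel([*g,z],h)
rel([*g,.15],h,1)
E
```

```text
[[-0.926 -0.     0.378]
 [-0.378  0.    -0.926]
 [ 0.    -1.    -0.   ]] 0.022
[ 0.56030315 -0.09928923]
sign -1 travel [-8.019  1.722 -5.77 ] twist [ 0.     -1.0171  0.    ] clock 1.35 f [ 0.37  0.69 -0.33] pos [ 0.2458 -0.6017  0.2533] w 1.001741363607944
sign -1 travel [-8.019  3.722 -5.77 ] twist [ 0.     -1.0171  0.    ] clock 1.35 f [ 0.37  0.69 -0.33] pos [ 0.2458 -0.6017  0.2533] w 1.001741363607944
sign 1 travel [-8.019  1.722 -5.77 ] twist [-0.      2.1245  0.    ] clock 1.35 f [ 0.37  0.69 -0.33] pos [ 0.2458 -0.6017  0.2533] w 1.001741363607944
```

step_arm([
  {"travel": [-8.02,1.72,-5.77],"twist": [0,-1.017,0],"hand": 0.6},
  {"travel": [-8.02,1.72,-5.77],"twist": [0,-1.017,0],"hand": 0.6},
  {"travel": [-8.02,1.72,-5.77],"twist": [0,-1.017,0],"hand": 0.6},
  {"travel": [-8.02,1.72,-5.77],"twist": [0,-1.017,0],"hand": 0.6},
  {"travel": [-8.02,1.72,-5.77],"twist": [0,-1.017,0],"hand": 0.6},
  {"travel": [-8.02,1.72,-5.77],"twist": [0,-1.017,0],"hand": 0.6},
  {"travel": [-8.02,1.72,-5.77],"twist": [0,-1.017,0],"hand": 0.6},
  {"travel": [-8.02,1.72,-5.77],"twist": [0,-1.017,0],"hand": 0.6},
  {"travel": [-8.02,1.72,-5.77],"twist": [0,-1.017,0],"hand": 0.6},
  {"travel": [-8.02,1.72,-5.77],"twist": [0,-1.017,0],"hand": 0.6},
  {"travel": [-8.02,1.72,-5.77],"twist": [0,-1.017,0],"hand": 0.6},
  {"travel": [-8.02,1.72,-5.77],"twist": [0,-1.017,0],"hand": 0.6},
])

```text
clock: 2.85
eef_pos: [0.5602, -0.0994, 0.1501]
tcp_rot: [-0.457, 0.54, -0.54, 0.457]
force: [-0.3, -0.4, -0.6]
width: 0.201
```

```bash
python3 - <<'E'
from rel import *
w=np.load('w.npy');h=w[2];u=np.array([np.cos(h),np.sin(h)])
g=w[:2]-u*(.06+.011+.03)
rel([*g,.15],h,-1)
rel([*g,.031],h,-1)
i=arm.camera_info('wrist');im=arm.get_image('wrist')
b=np.load('b.npy')
from fit import P
for p in proj(i,P(w,[(-.06,.025,.02),(-.06,-.025,.02),(.06,-.025,.004),(.06,.025,.004)])): cv2.circle(im,tuple(int(round(v)) for v in p),3,(255,0,0),1)
for p in proj(i,P(b,[(-.09,-.14,.075),(.09,-.14,.075),(-.07,-.115,.075)])): cv2.circle(im,tuple(int(round(v)) for v in p),3,(0,255,0),1)
save(im,'w1')
E
```

```text
sign -1 travel [-0.002  0.002  0.002] twist [0.0002 0.0004 0.0001] clock 2.85 f [-0.28 -0.42 -0.55] pos [ 0.5602 -0.0994  0.1501] w 0.20111444722454389
sign -1 travel [-0.003  1.985  0.002] twist [0.0002 0.0004 0.0001] clock 2.85 f [-0.28 -0.42 -0.55] pos [ 0.5602 -0.0994  0.1501] w 0.20111444722454389
```

View pics/w1.png

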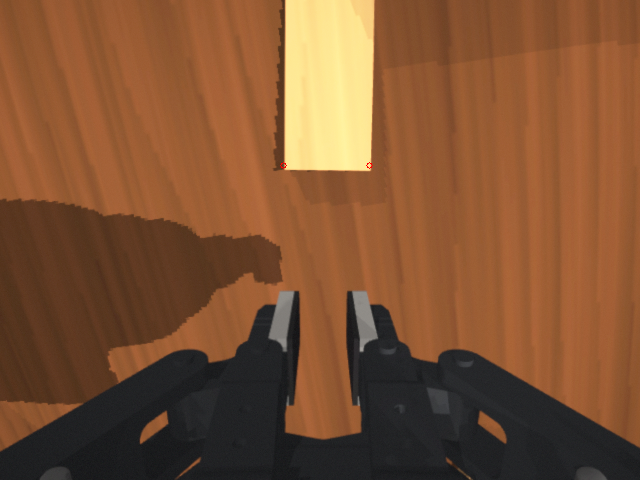

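step_arm([
  {"travel": [0,1.0,0],"twist": [0,0,0],"hand": 0.6},
  {"travel": [0,1.7,0],"twist": [0,0,0],"hand": 0.6},
  {"travel": [0,1.98,0],"twist": [0,0,0],"hand": 0.6},
  {"travel": [0,1.98,0],"twist": [0,0,0],"hand": 0.6},
  {"travel": [-0.2,1.98,0],"twist": [0,0,0],"hand": 0.6},
  {"travel": [-0.35,1.98,0],"twist": [0,0,0],"hand": 0.6},
  {"travel": [-0.45,1.98,0],"twist": [0,0,0],"hand": 0.6},
  {"travel": [-0.55,1.98,0],"twist": [0,0,0],"hand": 0.6},
  {"travel": [-0.65,1.98,0],"twist": [0,0,0],"hand": 0.6},
  {"travel": [-0.75,1.98,0],"twist": [0,0,0],"hand": 0.6},
  {"travel": [-0.85,1.98,0],"twist": [0,0,0],"hand": 0.6},
  {"travel": [-0.85,1.98,0],"twist": [0,0,0],"hand": 0.6},
])

```text
clock: 4.4
eef_pos: [0.5688, -0.0485, 0.0312]
tcp_rot: [-0.457, 0.54, -0.54, 0.457]
force: [0.3, -0.0, -0.9]
width: 0.2
```

```bash
python3 - <<'E'
from rel import *
print(arm.observe()['force'])
save(arm.get_image('wrist'),'w2');save(arm.get_image('side')[180:330,180:380],'s2');save(cv2.resize(arm.get_image('side')[190:310,200:360],None,fx=5,fy=5,interpolation=cv2.INTER_CUBIC),'s2')
E
```

```text
[ 0.2771562  -0.04073076 -0.8805107 ]
```

View pics/w2.png

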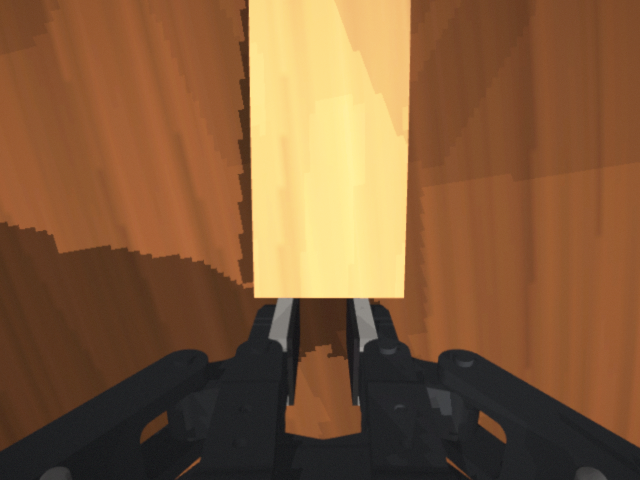

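View pics/s2.png

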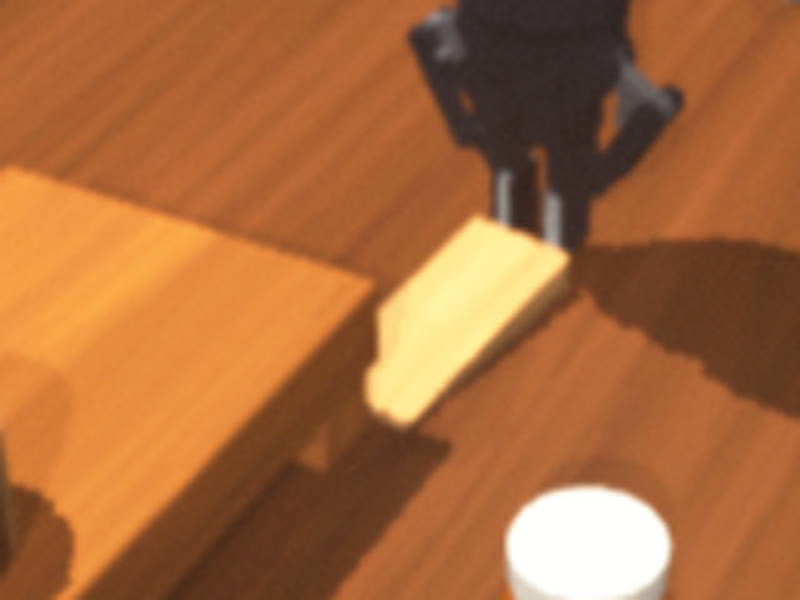

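```bash
python3 - <<'E'
from rel import *
from fit import P
i=arm.camera_info('wrist')
a=toz(i,(254,298),.02);c=toz(i,(405,297.5),.02);print(a,c,np.linalg.norm(a-c))
m=(a+c)/2;n=c-a;yaw=np.arctan2(n[1],n[0])+np.pi/2;print('yaw',np.degrees(yaw),'mid',m)
o=arm.observe();u=np.array([np.cos(yaw),np.sin(yaw)]);print('contact ahead of tcp',(m[:2]-o['eef_pos'][:2])@u)
b=np.load('b.npy');f=P(b,[(-.07,-.115,0)])[0,:2];w=m[:2]+.06*u;d=f-w;print('foot in wedge',d@u,d@[-u[1],u[0]],'desired heading',np.degrees(b[2])+90)
i=arm.camera_info('side');print(toz(i,(200+405/5,190+428/5),0.0035),P([*w,yaw],[(.06,.025,0)]))
E
```

```text
[ 0.54602409 -0.0348027   0.02      ] [ 0.59608134 -0.04297915  0.02      ] 0.050720637216446735
yaw 80.72313014166524 mid [ 0.57105272 -0.03889092  0.02      ]
contact ahead of tcp 0.010382093195128865
foot in wedge 0.09251472983502246 0.0013307689797623964 desired heading 88.43920085264534
[0.56463002 0.08761523 0.0035    ] [[0.56572434 0.08356972 0.        ]]
```

step_arm([
  {"travel": [-0.1,0,0],"twist": [0,0,0],"hand": 0.6},
  {"travel": [-0.2,0,0],"twist": [0,0,0],"hand": 0.6},
  {"travel": [-0.3,0,0],"twist": [0,0,0],"hand": 0.6},
  {"travel": [-0.4,0,0],"twist": [0,0,0],"hand": 0.6},
  {"travel": [-0.5,0,0],"twist": [0,0,0],"hand": 0.6},
  {"travel": [-0.55,0,0],"twist": [0,0,0],"hand": 0.6},
  {"travel": [-0.6,0,0],"twist": [0,0,0],"hand": 0.6},
])

```text
clock: 5.42
eef_pos: [0.5748, -0.0133, 0.0313]
tcp_rot: [-0.457, 0.54, -0.54, 0.457]
force: [-0.5, -0.7, 1.2]
width: 0.198
```

step_arm([
  {"travel": [-0.03,0,0],"twist": [0,0,0],"hand": 0.6},
  {"travel": [-0.06,0,0],"twist": [0,0,0],"hand": 0.6},
])

```text
clock: 5.68
eef_pos: [0.5753, -0.0099, 0.0313]
tcp_rot: [0.457, -0.54, 0.54, -0.457]
force: [-0.5, -3.7, 0.2]
width: 0.199
```

step_arm([
  {"travel": [-0.03,0,0],"twist": [0,0,0],"hand": 0.6},
  {"travel": [-0.06,0,0],"twist": [0,0,0],"hand": 0.6},
])

```text
clock: 5.92
eef_pos: [0.5758, -0.007, 0.0313]
tcp_rot: [0.457, -0.54, 0.54, -0.457]
force: [-2.8, -14.6, 0.9]
width: 0.201
```

step_arm([
  {"travel": [0.03,0,0],"twist": [0,0,0],"hand": 0.6},
  {"travel": [0.03,0,0],"twist": [0,0,0],"hand": 0.6},
])

```text
clock: 6.18
eef_pos: [0.5756, -0.0082, 0.0313]
tcp_rot: [-0.457, 0.54, -0.54, 0.457]
force: [0.6, -0.3, -1.1]
width: 0.206
```

```bash
python3 - <<'E'
from rel import *
print(arm.observe()['force'])
s=arm.get_image('scene');save(s,'scene3');save(cv2.resize(s[230:380,270:470],None,fx=4,fy=4,interpolation=cv2.INTER_CUBIC),'c3')
t=arm.get_image('side');save(t,'side3');save(cv2.resize(t[215:365,100:330],None,fx=3.4,fy=3.4,interpolation=cv2.INTER_CUBIC),'d3')
save(arm.get_image('wrist'),'w3')
E
```

```text
[ 0.62800786 -0.25992808 -1.09200859]
```

View pics/c3.png

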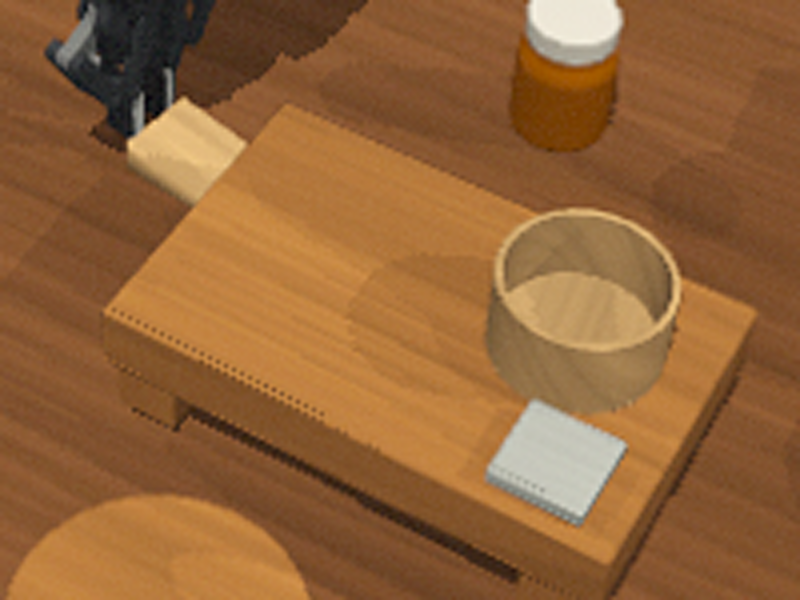

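View pics/d3.png

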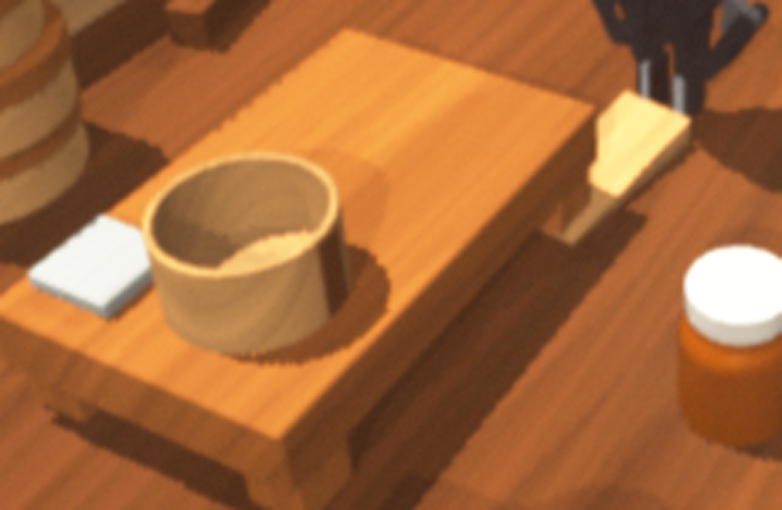

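View pics/w3.png

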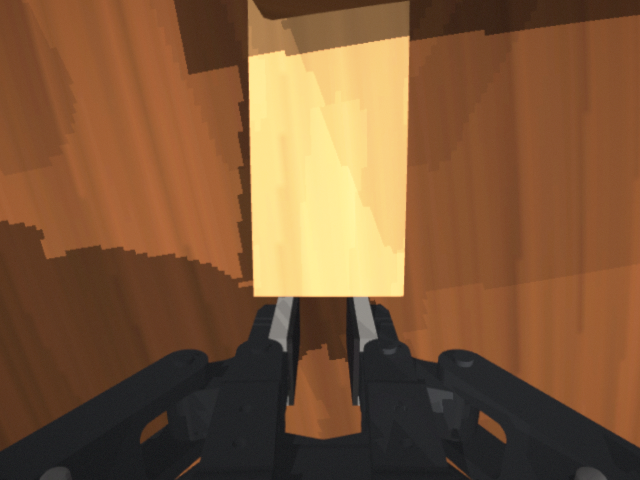

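```bash
python3 - <<'E'
from rel import *
rel([.5943,.1118,.125],np.radians(80.5),-1)
E
```

```text
sign -1 travel [-2.021 -1.561 -0.024] twist [-0.     -0.0002 -0.0001] clock 6.325 f [-0.6   0.44  0.45] pos [ 0.5757 -0.008   0.0313] w 0.19874584391245798
```

step_arm([
  {"travel": [0.4,0,0],"twist": [0,0,0],"hand": 0.6},
  {"travel": [0.5,-0.5,0],"twist": [0,0,0],"hand": 1},
  {"travel": [0.5,-1.5,0],"twist": [0,0,0],"hand": 1},
  {"travel": [-0.5,-2.0,0],"twist": [0,0,0],"hand": 1},
  {"travel": [-1.4,-2.0,-0.02],"twist": [0,0,0],"hand": 1},
  {"travel": [-2.02,-2.0,-0.02],"twist": [0,0,0],"hand": 1},
  {"travel": [-2.02,-1.6,-0.02],"twist": [0,0,0],"hand": 1},
  {"travel": [-2.02,-1.3,-0.02],"twist": [0,0,0],"hand": 1},
  {"travel": [-2.02,-1.2,-0.02],"twist": [0,0,0],"hand": 1},
  {"travel": [-2.02,-1.2,-0.02],"twist": [0,0,0],"hand": 1},
])

```text
clock: 7.58
eef_pos: [0.5943, 0.1111, 0.103]
tcp_rot: [-0.457, 0.54, -0.54, 0.456]
force: [-0.6, 0.3, -0.2]
width: -0.001
```

```bash
python3 - <<'E'
from rel import *
rel([.5943,.1118,.097],np.radians(80.5),-1)
t=arm.get_image('side');save(t,'side4');save(cv2.resize(t[185:335,150:350],None,fx=4,fy=4,interpolation=cv2.INTER_CUBIC),'d4')
E
```

```text
sign -1 travel [-0.012  0.1   -0.003] twist [ 0.0008 -0.001   0.0002] clock 7.575 f [-0.55  0.26 -0.24] pos [0.5943 0.1111 0.103 ] w -0.0010362106186432663
```

View pics/d4.png

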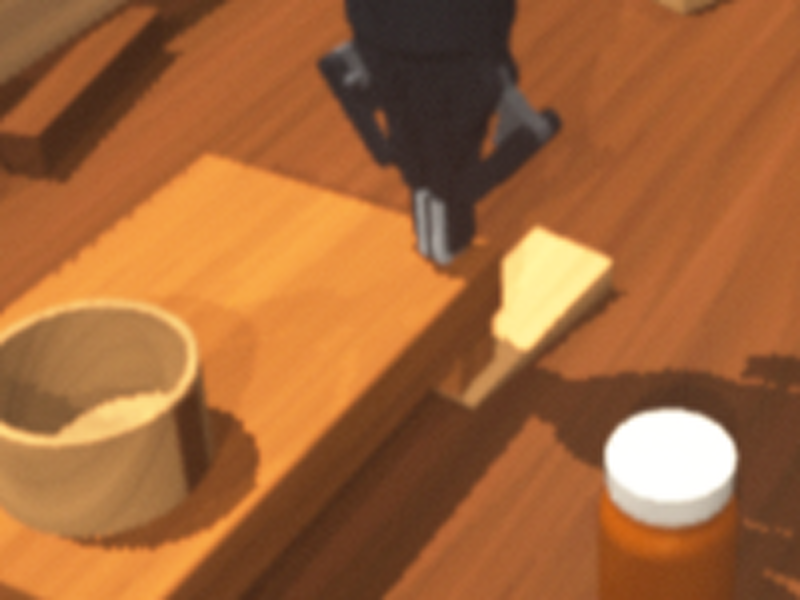

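Fingers hang over the spot; the wedge stays under the leg. Now press gently in small steps.

step_arm([
  {"travel": [0,0.06,0],"twist": [0,0,0],"hand": 1},
  {"travel": [0,0.09,0],"twist": [0,0,0],"hand": 1},
  {"travel": [0,0.1,0],"twist": [0,0,0],"hand": 1},
])

```text
clock: 8.0
eef_pos: [0.5945, 0.1115, 0.0974]
tcp_rot: [0.457, -0.54, 0.54, -0.457]
force: [-1.2, -0.4, 0.7]
width: 0.002
```

step_arm([
  {"travel": [0,0.01,0],"twist": [0,0,0],"hand": 1},
  {"travel": [0,0.01,0],"twist": [0,0,0],"hand": 1},
])

```text
clock: 8.25
eef_pos: [0.5945, 0.1116, 0.0971]
tcp_rot: [0.457, -0.54, 0.54, -0.457]
force: [-1.9, -0.9, 5.1]
width: -0.001
```

step_arm([
  {"travel": [0,0.01,0],"twist": [0,0,0],"hand": 1},
  {"travel": [0,0.01,0],"twist": [0,0,0],"hand": 1},
])

```text
clock: 8.5
eef_pos: [0.5945, 0.1116, 0.097]
tcp_rot: [0.457, -0.54, 0.54, -0.457]
force: [-3.5, -1.4, 14.5]
width: 0.003
```

step_arm([
  {"travel": [0,0.005,0],"twist": [0,0,0],"hand": 1},
  {"travel": [0,0.005,0],"twist": [0,0,0],"hand": 1},
])

```text
clock: 8.75
eef_pos: [0.5946, 0.1116, 0.0969]
tcp_rot: [0.457, -0.54, 0.54, -0.457]
force: [-6.1, -2.6, 19.2]
width: 0.003
```

step_arm([
  {"travel": [0,-0.006,0],"twist": [0,0,0],"hand": 1},
  {"travel": [0,-0.006,0],"twist": [0,0,0],"hand": 1},
  {"travel": [0,-0.006,0],"twist": [0,0,0],"hand": 1},
  {"travel": [0,-0.006,0],"twist": [0,0,0],"hand": 1},
])

```text
clock: 9.25
eef_pos: [0.5946, 0.1116, 0.097]
tcp_rot: [0.457, -0.54, 0.54, -0.457]
force: [-3.9, -1.3, 13.8]
width: -0.002
```

```bash
python3 - <<'E'
from rel import *
o=arm.observe();print(o['force'],o['clock'],o['eef_pos'])
s=arm.get_image('scene');save(s,'scene5');save(cv2.resize(s[230:380,270:470],None,fx=4,fy=4,interpolation=cv2.INTER_CUBIC),'c5')
t=arm.get_image('side');save(t,'side5');save(cv2.resize(t[215:365,100:330],None,fx=3.4,fy=3.4,interpolation=cv2.INTER_CUBIC),'d5')
for n,c in(('scene',s),('side',t)):
    a=cv2.cvtColor(cv2.imread(f'pics/{n}0.png'),cv2.COLOR_BGR2GRAY).astype(np.float32);b=cv2.cvtColor(c,cv2.COLOR_RGB2GRAY).astype(np.float32)
    # subpixel shift of patches on bench far end and near
    for nm,(r0,r1,c0,c1) in ({'scene':{'boxplate':(280,375,385,465),'edgeB':(295,345,290,330)},'side':{'box/plate':(255,350,102,210),'B':(222,250,190,225)}}[n]).items():
        print(n,nm,cv2.phaseCorrelate(a[r0:r1,c0:c1],b[r0:r1,c0:c1],cv2.createHanningWindow((c1-c0,r1-r0),cv2.CV_32F)))
o=arm.observe();print(o['force'],o['clock'])
E
```

```text
[-3.94217316 -1.25244208 13.77334616] 9.25 [0.59455787 0.11157025 0.09699832]
scene boxplate ((0.07531743722974227, 0.04857814564216767), 0.8985167076190312)
scene edgeB ((-0.10698052867555674, 0.022101717064913373), 1.0750790138244628)
side box/plate ((-0.1312520106629549, 0.03559735254582819), 0.8771154131786323)
side B ((0.1220873152640749, -0.12375763834440967), 1.0376989302811799)
[-4.40655699 -1.33734222 14.22325848] 9.35
```

View pics/d5.png

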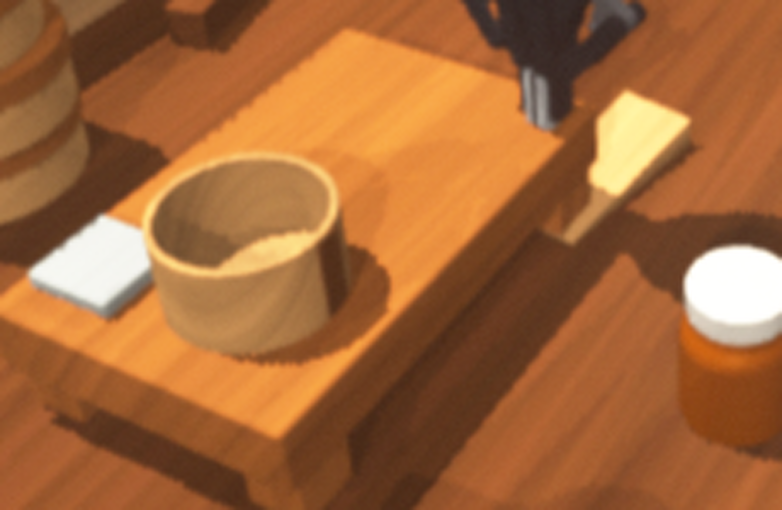

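View pics/c5.png

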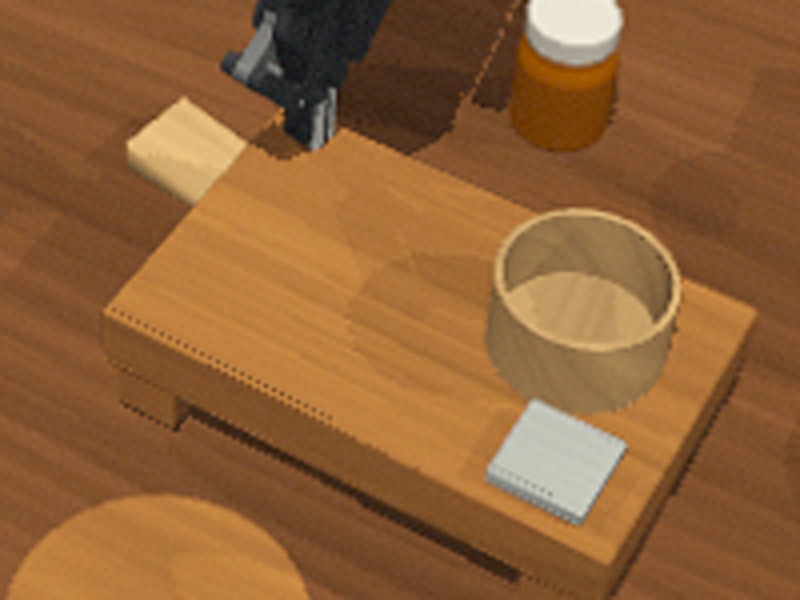

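```bash
python3 -c "
from h import *
o=arm.observe();print(o['force'],o['clock']);print(arm.sign_off())"
```

```text
[-4.40655699 -1.33734222 14.22325848] 9.35
the job is handed in; nothing more can be done
None
```

I pushed the wedge thin end first under the short leg until it jammed, then handed the job in at 9.35 s while still pressing on the spot above that leg. `sign_off` reported no verdict.

**Final press:** the closed fingertips pressed with about 14 N vertically, plus about 4.5 N sideways, within 1 mm of the press spot as I measured it. While the press built up to 19 N before I eased it, the block top gave less than 0.5 mm. Rocking down to the short leg would have been several millimetres.

**Position:** compared with the first pictures, the box and plate at the far end and one top corner at the pressed end shifted under 0.2 px. That fits a level block left in place. I saw no bystander disturbed, but I did not measure each one.

**Wedge:** by my estimate the leg's centre sits about 51 mm from the wedge's centre towards the thin end and about 1 mm off its centre line. I could not measure the load on the wedge directly; I inferred it from how little the block gave.

Two things were not as intended:
- **Push force:** the last 3.6 mm push step overshot the 5 to 7 N snug range, peaking near 15 N. The block did not move visibly.
- **Wedge angle:** I left the wedge about 8 degrees askew to the block, because turning it would have moved it sideways off the leg.

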